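Fit the crank and load the screw press

ROBOT

A 6-joint arm with a two-finger parallel gripper is mounted at the origin on the work surface. World frame = base frame: x ahead of the robot, y to its left, z up, the work surface at z = 0. Lengths are in mm, angles in rad, forces in N, time in s.
With the tool pointing down it reaches from about 375 to 925 mm from the base axis. Payload 5.7 kg.
Tool frame: the origin (TCP) lies midway between the tips of the shut fingers; the grasp point (between the pads) lies 19 mm behind it (grip_point_offset is the distance from the TCP to the grasp point, in mm); z points along the fingers, y is the direction in which the jaws open and shut (so a half turn about z gives the same grasp; the last joint's range is limited). The gripper opens to 85 mm and grips with 20 to 120 N. Pads are 22 mm wide; open, the fingers measure 114 mm over their backs; the gripper's body (76 mm by 85 mm) begins 54 mm behind the grasp point. The pads swing forward as they close: fully open they stand 13 mm farther back than shut.
Start: joints at [0.987, 0.359, 1.51, -0, 1.272, -0.115], TCP at [271.078, 535.238, 231.267] pointing down, gripper open.
Joint ranges: [-2.97, 2.97], [-1.01, 2.36], [0.21, 2.38], [-0.96, 4.11], [0.2, 2.71], [-2.98, 2.98]. Speed limits (rad/s): [2.39, 2.39, 3.14, 3.14, 3.14, 3.14].

INTERFACE

Orientations are given as a unit quaternion [w, x, y, z].
In Python, from workcell import move_to, line_to, movej, gripper_to, wait, ik, camera, Unreachable, close_job, read_t, read_qpos, read_dq, read_joint_torque, read_position, read_eef_rot, read_contact_force, read_ft_torque, read_gripper_width, grip_point_offset gives the robot as it stands. Calls block until the motion is done:
- move_to(position, orientation): joint-space move of the TCP to a pose.
- line_to(position, attitude=None, max_speed=150, until_force=None): straight line of the TCP; attitude=None keeps the orientation; max_speed is the mean speed in mm/s. With until_force (N) it stops when the force on the tool has changed by that much, and returns True; else False.
- movej(angles): joint-space move.
- gripper_to(opening, strength=None): finger opening in mm; strength is the grip in N (None keeps the last); returns when the fingers have stopped.
- wait(seconds).
- ik(position, orientation): joint angles nearest the present ones, or None.
- camera(name): name is "scene" or "top" or "wrist"; returns a dict with "frame" (480x640x3 uint8, blue, green, red), "intrinsics" (3x3 intrinsics, pixels), "rvec" (rotation vector, rad) and "tvec" (3), from world to camera coordinates, as OpenCV has them. Camera axes: x right, y down, z forward; pixel columns grow to the right and rows downward; lengths in mm; the calibration is good to about 2 mm. A picture is of the moment at which its call begins. There is no depth.
A pose or a line that the arm cannot do raises Unreachable and nothing moves.
- close_job(): hands the job in, once; it reports no verdict.
Readings, each from a call of its own:
- read_t(): time.
- read_qpos(): joint angles.
- read_dq(): joint speeds.
- read_joint_torque(): joint torques, N m.
- read_position(): TCP position.
- read_eef_rot(): TCP orientation.
- read_contact_force(): force on the tool from outside, world axes, zero at the start.
- read_ft_torque(): the same for the moment, N m.
- read_gripper_width(): finger opening in mm.
Only numpy, scipy, OpenCV 4.12 (cv2) and the standard library are available. Lean on these libraries where they do the work, as an engineer would, in place of code of your own. Each camera call takes 0.05 s, during which the arm holds its last target. There are 200 camera calls.

TASK

Put the loose crank on the square end of the press screw: feel for the square with a light touch, never forcing it, until the crank drops fully down onto the collar. Then, with the crank, wind the screw clockwise until the steel plate meets the lid of the mould, give it one more full turn to load the spring, and let go, leaving the crank on and the mould and the other things on the counter where they are.

Things in the scene. Friction and masses are not known exactly. Their poses are not given: they have to be found in the camera images.
- press: stainless screw press, fixed. Base 170 (x) x 250 (y) mm, top 20 mm above the counter; columns 105 mm either side of the middle (y) carry a beam, 54 mm wide, 250 long, top at 176 mm, column nuts to 185. In its middle an upright screw passes through a brass nut (top at 182). Origin: middle of the press on the counter; x, y along the base's edges, z up
- square_seat (a point): centre of the top of the round collar (21 mm across) on the upright screw, where a seated crank rests; 209 to 216 mm above the counter at the start. Clockwise from above the screw sinks 8 mm a turn, taking collar, crank and plate along. It is stiff (0.2 N m: 3 N at the crank's knob, some 5 N with the spring loaded) and stays where it is left. The point sinks with it but does not turn
- square_tip (a point): centre of the top of the screw's square end, 27 mm above square_seat. The square is 12 x 12 mm, its last 3 mm tapered to 8.4. Its angle about the upright axis is NOT given (the axes here are the press's) and differs every time: see it, or feel for it by trying the crank at turned angles with a light touch until it drops; 90 degrees covers every case
- plate: steel pressing plate, 90 x 90 x 8 mm, hung level under the screw on a spring; it does not turn. Origin: centre of its underside, z up; at the start 9 to 16 mm above the lid, and 122 mm below square_seat until it meets the lid. From then on the spring gives, some 12 N for each mm the screw sinks (one turn: 100 N); it has 16 mm of travel
- mould: white square mould, 112 x 112 x 50 mm, 1.5 kg, its wooden follower lid standing 8 mm above the rim; on the base of the press under the plate. Origin: centre of its underside, z up
- lid_top (a point): centre of the top of the mould's lid, 58 mm above the mould's underside (78 mm above the counter)
- crank: loose steel crank, about 0.3 kg, flat on the counter left or right of the press, knob up. Hub: block 30 x 30 x 24 mm with a through hole 13.5 mm square, sides parallel to the hub's: goes on within 7 degrees, any of four ways. Origin: hole axis at the hub's underside; x along the arm to the knob, z up. Arm 18 wide, 8 thick, flush below; the hub's y sides are free to grip. Seated, origin is at square_seat
- crank_knob (a point): middle of the crank's black knob: upright cylinder, 24 mm across, from 10 to 52 mm above the crank's underside (this point at 31 mm), free to spin on its pin, 72 mm from the hub's axis along the crank's x
- ramekin_a: glass ramekin, 78 mm across, 42 tall, beyond the press to the right; leave alone. Origin: centre of its underside
- ramekin_b: second glass ramekin, the same, farther right; leave alone. Origin: centre of its underside
- lifter: steel offset cake lifter with black handle, 265 mm long, 31 tall, lying crosswise beyond the press to the left; leave alone. Origin: on the counter below its middle
- embosser: blue plastic fondant embosser, disc 60 mm across with a knob, 46 tall, on the other side of the press from the crank; leave alone. Origin: centre of its underside
- rest: bamboo chopstick rest, 20 x 52 x 14 mm, between the robot and the press; leave alone. Origin: centre of its underside
Mind the look-alikes: they are no part of the job. Leave any purple look-alike of the crank alone. What is shaped like the mould but pink is not meant.

How it is judged (in metres and radians):
On the way, in this order (a step that is already met when the one before it is completed fails the run):
1. the crank is fully down on the square end, resting on the collar, while the plate is still clear of the lid (horizontal distance between crank and square_seat below 0.004 m and z of crank in the frame of square_seat between -0.004 and 0.004 m and angle between crank's own z axis and vertical below 0.15 rad and contact force between plate and mould below 0.5 N), for 0.2 s.
2. the plate comes down on the mould's lid, with the crank still on the square (horizontal distance between crank and square_seat below 0.004 m and z of crank in the frame of square_seat between -0.004 and 0.004 m and angle between crank's own z axis and vertical below 0.15 rad and contact force between plate and mould above 4 N), for 0.1 s.
At the end, for the whole second after the job is handed in: The crank is still on the square end, down on the collar within 4 mm, and let go; the plate presses on the lid with 65 to 140 N (about 0.6 to 1.4 turns past first touch); the mould is within 10 mm of where it was; all at rest (horizontal distance between crank and square_seat below 0.004 m and z of crank in the frame of square_seat between -0.004 and 0.004 m and angle between crank's own z axis and vertical below 0.15 rad and contact force between plate and mould between 65 and 140 N and distance of mould from where it was at the start of the episode below 0.01 m and linear speed of crank below 0.02 m/s).
It fails at once if the crank is forced: more than 30 N between crank and press before it is home on the collar (contact force between crank and press above 30 N and z of crank in the frame of square_seat above 0.004 m).
It fails at once if the crank is wrenched: more than 120 N in all between the seated crank and the screw (contact force between crank and press above 120 N).
It fails at once if the mould is overpressed: more than 155 N under the plate (contact force between plate and mould above 155 N).
It fails at once if the gripper or arm knocks the press with more than 25 N (contact force between the arm and press above 25 N).
It fails at once if the mould or a bystander is moved more than 20 mm (distance of any of ramekin_a, ramekin_b, lifter, embosser, rest, mould from where it was at the start of the episode above 0.02 m).
It also fails if it takes over 72 s, if anything falls off the work surface, if the arm or the gripper's body presses on something with over 40 N, if the wrist force passes 120 N, or if a joint passes its speed limit or range.

## Working session

There is one attempt and no reset: what is moved stays moved. The work goes in short steps, each a Python script; the robot and the scene stay as the last script left them, time stands still between calls to the robot, and variables do not carry over. Pictures are saved under pics/ and viewed, about 8 in all and at most 12, crops included, and the job is handed in when it is done.

```bash
mkdir -p pics; ls
python3 - <<'E'
from workcell import *
import cv2,numpy as np
for n in("scene","top"):
    c=camera(n); cv2.imwrite(f"pics/{n}0.png",c["frame"])
    R=cv2.Rodrigues(np.array(c["rvec"]))[0]; print(n,(-R.T@np.array(c["tvec"]).ravel()).round(),R[2].round(2),np.array(c["intrinsics"])[0,0])
a=cv2.imread("pics/scene0.png");b=cv2.imread("pics/top0.png")
print(read_t(),read_eef_rot(),grip_point_offset)
E
```

```text
pics
scene [ 979.  779. 1192.] [-0.31 -0.56 -0.77] 488.6562756731229
top [ 356.   70. 1124.] [ 0.19  0.01 -0.98] 464.6556697635501
0.1 [-2.82262369e-04  2.32253462e-01  9.72654924e-01 -8.05474523e-04] 18.700000000000003
```

View pics/top0.png

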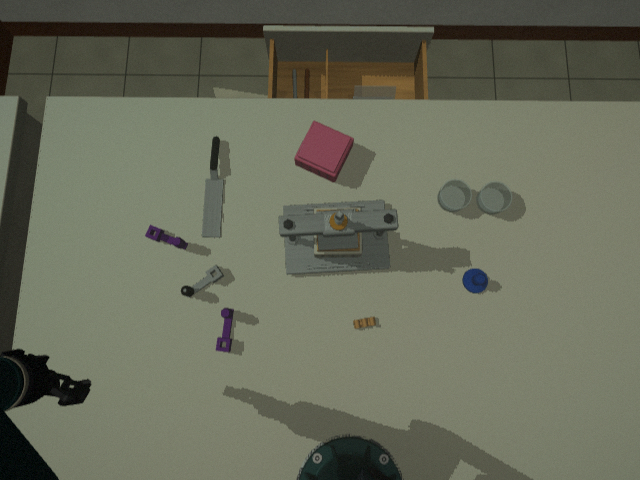

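View pics/scene0.png

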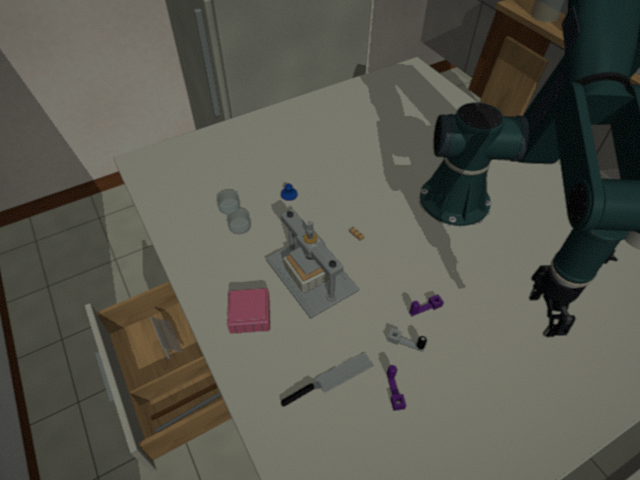

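Top view: three crank shapes, at (204,281) steel with black knob, and (166,237) and (226,330) both purple. The steel one fits the description. The press screw is at about (339,217). The pink block at (324,151) is the look-alike mould. I'll confirm the crank in an enlarged crop.

```bash
cat > h.py <<'E'
from workcell import *
import cv2,numpy as np
from scipy.spatial.transform import Rotation as Rot
def cam(n):
    c=camera(n); R=cv2.Rodrigues(np.array(c["rvec"],float))[0]; return c["frame"],np.array(c["intrinsics"],float),R,np.array(c["tvec"],float).ravel()
def px2w(c,uv,z):
    _,K,R,t=c; o=-R.T@t; d=R.T@np.linalg.solve(K,[uv[0],uv[1],1.]); return o+d*(z-o[2])/d[2]
def w2px(c,p):
    _,K,R,t=c; q=K@(R@np.asarray(p,float)+t); return q[:2]/q[2]
def down(yaw):
    # tool z down; jaw axis (tool y) at world angle yaw
    y=np.array([np.cos(yaw),np.sin(yaw),0]);z=np.array([0,0,-1.]);x=np.cross(y,z)
    q=Rot.from_matrix(np.c_[x,y,z]).as_quat(); return [q[3],q[0],q[1],q[2]]
def jaw():
    w,x,y,z=read_eef_rot(); v=Rot.from_quat([x,y,z,w]).as_matrix()[:,1]; return np.arctan2(v[1],v[0])
E
python3 - <<'E'
from h import *
c=cam("top"); f=c[0]
a=cv2.resize(f[255:305,170:240],None,fx=8,fy=8,interpolation=cv2.INTER_CUBIC)
b=cv2.resize(f[190:285,270:410],None,fx=4,fy=4,interpolation=cv2.INTER_CUBIC)
im=np.zeros((400+380,560,3),np.uint8); im[:400,:560]=a; im[400:,:560]=b
cv2.imwrite("pics/crop1.png",cv2.resize(im,None,fx=.769,fy=.769))
print("hub",px2w(c,(216,272),24),"knob",px2w(c,(187,291),52),"tip",px2w(c,(339,215),240))
for uv in((285,274),(390,270),(388,200)): print(px2w(c,uv,20))
print("nuts",px2w(c,(290,224),185),px2w(c,(389,218),185),"jaw",jaw())
E
```

```text
hub [485.54548489 318.14708174  24.        ] knob [437.50710226 376.23770857  52.        ] tip [575.04600054  34.60359593 240.        ]
[483.24777265 154.01296239  20.        ]
[495.90993896 -96.50549899  20.        ]
[669.01388009 -94.61720763  20.        ]
nuts [568.30040031 133.86336375 185.        ] [583.49913509 -71.42488635 185.        ] jaw 1.1019536174202391
```

View pics/crop1.png

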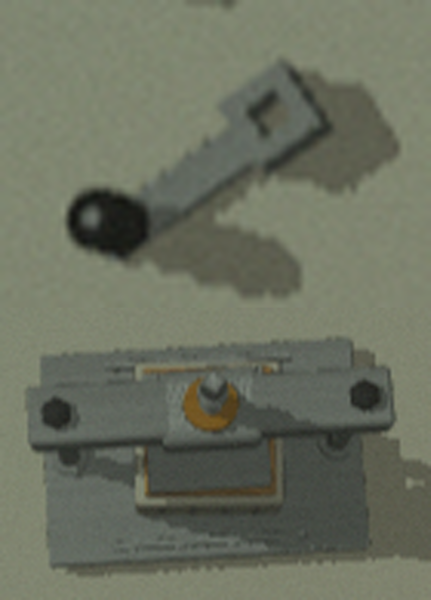

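The crop confirms it: steel crank with a square hole (hole near top-view pixel (213.6,273.4)) and black knob near (187,290). Next I'll take close wrist views of the screw and the crank.

Run:
```python
from h import *
c=cam("top"); hub=px2w(c,(213.6,273.4),24);kn=px2w(c,(187.2,290.2),50)
a=np.arctan2(*(kn-hub)[[1,0]]); print(hub,kn,np.degrees(a),np.linalg.norm((kn-hub)[:2]))
# centre from knob and axis
for y in (a-np.pi/2,a+np.pi/2):
    for k,p in (("grip",[hub[0],hub[1],0]),("hi",[hub[0],hub[1],180]),("scr",[576,31,360]),("scr",[576,31,330])):
        q=ik(p,down(y)); print(k,None if q is None else np.round(q,2))
c=cam("wrist"); R=c[2]; o=-R.T@c[3]; w,x,y,z=read_eef_rot(); T=Rot.from_quat([x,y,z,w]).as_matrix()
print("cam in tool",T.T@(o-read_position()),T.T@R[2])
```

```text
[482.13143778 323.67778491  24.        ] [439.5036258  376.47041201  50.        ] 128.91940680251 67.85419537802086
grip [ 0.47  0.62  1.75 -0.    0.77 -0.21]
hi [ 0.47  0.38  1.61 -0.    1.15 -0.21]
scr [-0.07  0.24  1.37 -0.    1.53 -0.75]
scr [-0.07  0.25  1.42 -0.    1.47 -0.75]
grip [ 0.47  0.62  1.75 -0.    0.77  2.93]
hi [ 0.47  0.38  1.61 -0.    1.15  2.93]
scr [-0.07  0.24  1.37 -0.    1.53  2.4 ]
scr [-0.07  0.25  1.42 -0.    1.47  2.4 ]
cam in tool [  73.9827382     0.83135503 -143.18654016] [-2.87997019e-01  2.99188290e-04  9.57631259e-01]
```

Run:
```python
from h import *
import pickle
t=read_t()
a=np.radians(39)
move_to([576,32,345],down(a)); gripper_to(60); wait(.2)
s=cam("wrist")
move_to([470,340,120],down(a)); wait(.2)
k=cam("wrist"); print(read_t()-t)
pickle.dump((s,k),open("v.pkl","wb"))
im=np.hstack([s[0][40:440,120:520],k[0][40:440,120:520]])
cv2.imwrite("pics/w1.png",im)
print(w2px(s,[576,31,240]),w2px(k,[482,324,24]))
```

```text
4.4917
[319.37351824 245.23166543] [318.29739003 272.19287173]
```

View pics/w1.png

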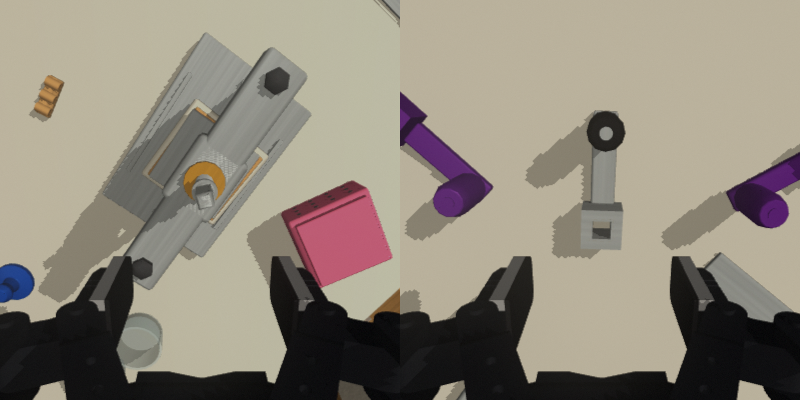

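Wrist views: the left one shows the screw's square tip at about (205,200), with the pink block to the right. The right one shows the steel crank, hub at (601,231) and knob at (605,132), between the two purple look-alikes. I'll enlarge the tip and the crank.

Run:
```python
from h import *
import pickle
s,k=pickle.load(open("v.pkl","rb"))
a=cv2.resize(s[0][215:265,300:350],(600,600),interpolation=cv2.INTER_CUBIC)   # x12
b=cv2.resize(k[0][145:295,300:350],(200,600),interpolation=cv2.INTER_CUBIC)   # x4
cv2.imwrite("pics/w2.png",np.hstack([a,b]))
```

```text
(no output)
```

View pics/w2.png

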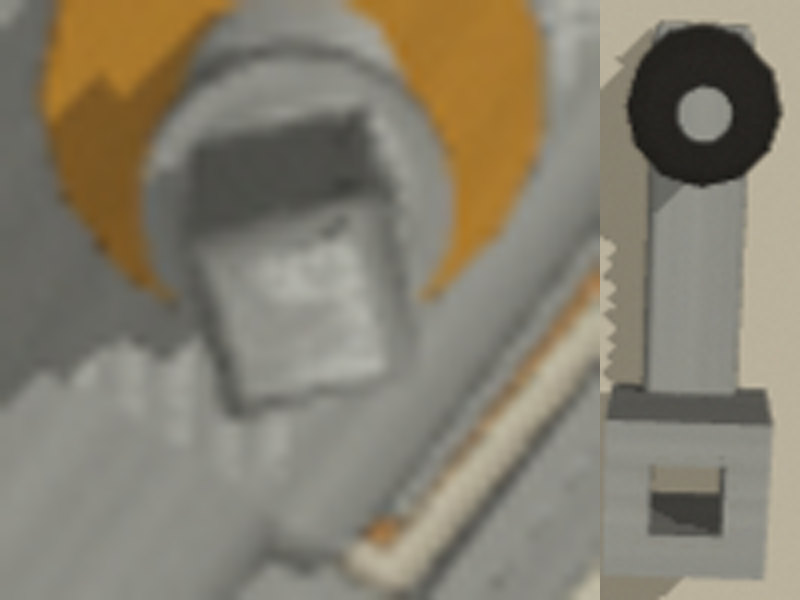

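Run:
```python
from h import *
import pickle
s,k=pickle.load(open("v.pkl","rb"))
S=lambda u,v:((u+.5)/12-.5+300,(v+.5)/12-.5+215)
Kk=lambda u,v:((u-600+.5)/4-.5+300,(v+.5)/4-.5+145)
for zt in (236,240,243):
    P=np.array([px2w(s,S(*p),zt-3) for p in((190,235),(375,190),(410,370),(235,412))])
    d=np.diff(np.vstack([P,P[:1]]),axis=0)[:,:2]
    print(zt,P.mean(0),np.linalg.norm(d,axis=1),np.degrees(np.arctan2(d[:,1],d[:,0]))%90)
P=np.array([px2w(k,Kk(*p),24) for p in((605,420),(772,425),(765,578),(607,575))])
d=np.diff(np.vstack([P,P[:1]]),axis=0)[:,:2]
print("hub",P.mean(0),px2w(k,Kk(686,500),24),np.linalg.norm(d,axis=1),np.degrees(np.arctan2(d[:,1],d[:,0]))%90)
h=P.mean(0)
for z in(50,52,54):
    kn=px2w(k,Kk(705,114),z); print("knob",kn,np.linalg.norm((kn-h)[:2]),np.degrees(np.arctan2(*(kn-h)[[1,0]])))
t=cam("top"); print("nuts ctr in wrist?", [px2w(s,p,185) for p in ((120+277,40+80),(120+142,40+269))])
for zt in (236,240,243): print("top-tip",px2w(t,(270+213/3.076,190+(382-308)/3.076),zt))
```

```text
236 [577.73410905  35.27256265 233.        ] [11.94337778 11.98624676 11.43420124 11.969997  ] [53.15988225 50.16468064 53.15763418 52.59920407]
240 [576.9807883   36.13071398 237.        ] [11.75624962 11.79844694 11.25505084 11.78245178] [53.15988225 50.16468064 53.15763418 52.59920407]
243 [576.41579774  36.77432747 240.        ] [11.61590351 11.65759707 11.12068803 11.64179286] [53.15988225 50.16468064 53.15763418 52.59920407]
hub [482.62715051 326.88270529  24.        ] [482.34827863 326.85765622  24.        ] [29.97370726 29.8272622  29.32255047 30.14753647] [37.13877838 37.48558748 37.7431589  38.72273498]
knob [439.45732859 384.33726335  50.        ] 71.8655673244267 126.92022306434467
knob [439.31886498 384.46046045  52.        ] 72.04724481266757 126.94940333314518
knob [439.18040138 384.58365756  54.        ] 72.22894089437415 126.97843680013429
nuts ctr in wrist? [array([568.33354683, 140.74620708, 185.        ]), array([583.72345083, -66.05458055, 185.        ])]
top-tip [577.95320373  33.96638848 236.        ]
top-tip [576.95223495  34.12946443 240.        ]
top-tip [576.20150836  34.25177139 243.        ]
```

Run:
```python
from h import *
import pickle
t=read_t()
q=down(np.radians(37.5))
move_to([482.5,326.9,70],q)
print(line_to([482.5,326.9,4],q,max_speed=60,until_force=8),read_position(),read_contact_force())
gripper_to(20,60); print("w",read_gripper_width(),read_position(),read_contact_force())
line_to([482.5,326.9,120],q,max_speed=120); wait(.2)
print("w",read_gripper_width(),read_position(),read_contact_force(),read_ft_torque())
k=cam("wrist"); pickle.dump(k,open("g.pkl","wb")); cv2.imwrite("pics/g.png",k[0]); print(read_t(),read_t()-t)
```

```text
False [482.83743889 327.07239308   4.37379516] [ 0.45694552 -0.79724428  0.18723598]
w 28.819574162592833 [482.78473762 327.03087676   4.57895452] [-0.25794108 -1.17692387  5.35573362]
w 28.883652369697685 [482.03787055 326.65150986 119.21227836] [ 0.28508971 -0.00295236 -2.66566955] [-0.11719961 -0.00738377 -0.00351403]
8.1167 3.325
```

View pics/g.png

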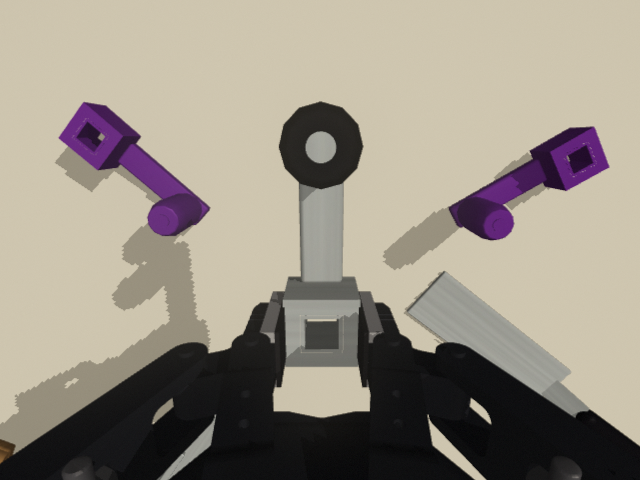

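The crank is held level and in line with the tool: hub hole at (322,333), knob at (321,147). Next I'll carry it over, turned +15° to match the square, and feel downward.

Run:
```python
from h import *
import pickle
k=pickle.load(open("g.pkl","rb"))
h=px2w(k,(321.5,334),138.6);n=px2w(k,(321,147),166.6); p=np.array([482.04,326.65])
print("hub-TCP",h[:2]-p,"knob",np.linalg.norm((n-h)[:2]),np.degrees(np.arctan2(*(n-h)[[1,0]])))
q=down(np.radians(52.5)); c=np.array([576.8,35.6])
line_to([482.5,326.9,275],max_speed=250)
move_to([*c,275],q); wait(.3)
print(read_position(),read_contact_force(),read_t(),ik([*c,220],q))
line_to([*c,254],max_speed=60)
r=line_to([*c,225],max_speed=15,until_force=5)
print(r,read_position(),read_contact_force(),read_ft_torque(),read_t())
c=cam("scene"); cv2.imwrite("pics/sc2.png",c[0])
```

```text
hub-TCP [0.70858046 0.29753393] knob 72.48888919384781 127.66735201904497
[576.7082765   36.55735503 275.06450886] [-0.73884618  0.85723    -1.93704396] 10.35 [-5.78679195e-02  3.37631411e-01  1.57322251e+00 -4.44089210e-16
  1.23073873e+00 -9.74165777e-01]
False [576.79446444  35.60504056 225.04296566] [ 0.61411051 -0.13407693 -3.18230383] [-0.00990066 -0.00077729  0.04804027] 12.9333
```

It slid about 15 mm or more over the square with no contact. I'll carry on gently down to the collar.

Run:
```python
from h import *
c=[576.8,35.6]
r=line_to([*c,211],max_speed=12,until_force=6)
print(r,read_position(),read_contact_force(),read_ft_torque(),read_t())
wait(.3); print(read_position(),read_contact_force())
f=cam("scene"); u=w2px(f,[577,36,220]).astype(int); print(u)
cv2.imwrite("pics/sc3.png",cv2.resize(f[0][u[1]-50:u[1]+70,u[0]-75:u[0]+75],(750,600),interpolation=cv2.INTER_CUBIC))
```

```text
True [576.80744381  35.62117768 219.57637262] [-0.54339499  0.02365394  5.20676636] [-0.02597105 -0.00798609  0.03148167] 13.6
[576.82350868  35.60685816 219.58564015] [-0.39556829 -0.54031904  5.35394355]
[309 227]
```

View pics/sc3.png

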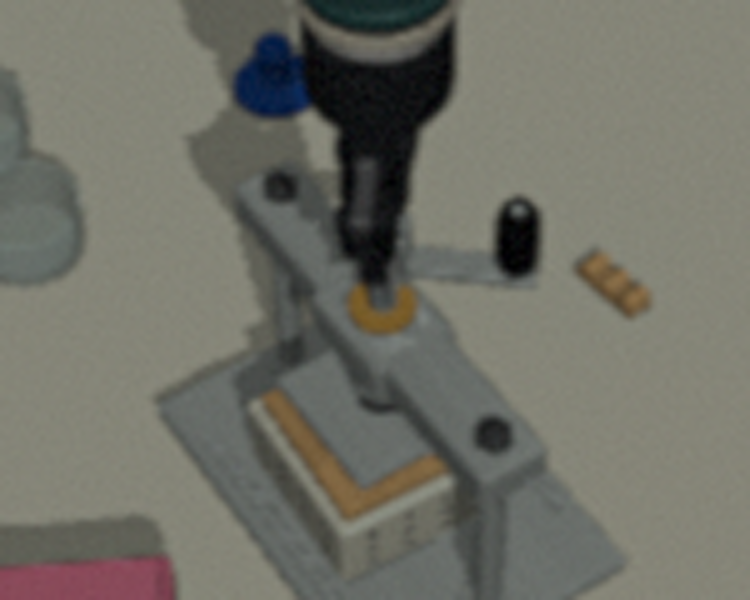

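Run:
```python
from h import *
import pickle
gripper_to(55); wait(.2)
line_to([576.8,35.6,330],max_speed=200); wait(.2)
k=cam("wrist"); pickle.dump(k,open("r.pkl","wb")); print(read_position(),read_t())
u=w2px(k,[576.8,35.6,240]).astype(int);v=w2px(k,[576.8-57,35.6+44,265]).astype(int);print(u,v)
a=cv2.resize(k[0][u[1]-35:u[1]+35,u[0]-30:u[0]+30],(515,600),interpolation=cv2.INTER_CUBIC)
b=cv2.resize(k[0][60:360,260:380],(240,600),interpolation=cv2.INTER_CUBIC)
cv2.imwrite("pics/r.png",np.hstack([a,b]))
```

```text
[576.08015223  35.60150659 328.53485974] 15.4833
[321 252] [321 144]
```

View pics/r.png

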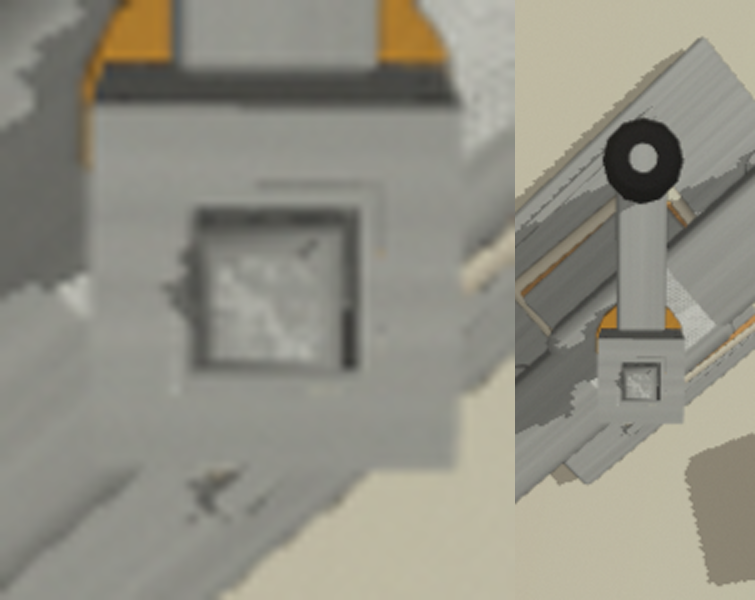

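The crank is seated: the square end fills the hole and stands slightly proud of the hub top, at about (270,310) in the left panel. The knob is at (643,158) in the right panel. The seat height comes out at about 215 mm, so touch is 1.9 turns away and the target seat height is 192 mm. Next I'll grip the knob and try the first part of a turn while watching the force.

```bash
cat > wind.py <<'E'
from h import *
C=np.array([576.8,35.6]); Rk=72.3; Q=down(np.radians(52.5)); DZ=17.
def wind(a0,a1,z0,step=20,speed=75,lim=18):
    """knob angle a0 -> a1 (deg, decreasing), seat height z0 at a0"""
    n=max(1,int(np.ceil((a0-a1)/step))); log=[]
    for a in np.linspace(a0,a1,n+1)[1:]:
        z=z0-8*(a0-a)/360; r=np.radians(a); p=C+Rk*np.array([np.cos(r),np.sin(r)])
        line_to([*p,z+DZ],max_speed=speed)
        F=np.array(read_contact_force()); e=np.array([np.cos(r),np.sin(r)]); log.append((round(a),round(F[:2]@e,1),round(F[0]*e[1]-F[1]*e[0],1),round(F[2],1)))
        if np.linalg.norm(F)>lim: print("STOP",log[-1]); break
    print("ang,rad,tan(cw),z"); print(*log[::max(1,len(log)//12)],log[-1]); return a,z
E
python3 - <<'E'
from wind import *
import pickle
k=pickle.load(open("r.pkl","rb"))
h=px2w(k,(277/8.58+291,285/8.58+217),239);n=px2w(k,(324,139),267)
a=np.degrees(np.arctan2(*(n-h)[[1,0]])); print("hub",h,"knob",n,np.linalg.norm((n-h)[:2]),a)
p=C+72*np.array([np.cos(np.radians(a)),np.sin(np.radians(a))])
gripper_to(48); move_to([*p,285],Q); print(line_to([*p,215+DZ],max_speed=80,until_force=6))
gripper_to(15,25); print(read_gripper_width(),read_contact_force(),read_position(),read_t())
a1,z=wind(a,a-90,215); print(a1,z,read_position(),read_t())
E
```

```text
hub [576.65319128  37.64028062 239.        ] knob [518.10683495  82.72618852 267.        ] 73.89462044904107 142.40052592629843
False
22.833209977897614 [0.48488742 0.07215391 1.61969033] [520.15410025  79.54782717 232.52026812] 17.3083
ang,rad,tan(cw),z
(124, np.float64(-3.1), np.float64(0.2), np.float64(4.6)) (106, np.float64(-2.9), np.float64(-1.4), np.float64(6.7)) (88, np.float64(-3.7), np.float64(-1.4), np.float64(6.8)) (70, np.float64(-1.1), np.float64(-1.4), np.float64(11.4)) (52, np.float64(-2.2), np.float64(-1.4), np.float64(13.5)) (52, np.float64(-2.2), np.float64(-1.4), np.float64(13.5))
52.40052592629843 213.0 [621.08220356  92.92726748 231.37980634] 19.5583
```

The upward force is growing, so I'll check at rest and look at whether the square has turned with the crank.

Run:
```python
from h import *
wait(.2); print(read_position(),read_contact_force(),read_ft_torque())
k=cam("wrist");s=cam("scene")
u=w2px(k,[576.8,35.6,238]);print(u)
v=w2px(s,[577,36,200]).astype(int)
b=cv2.resize(s[0][v[1]-45:v[1]+55,v[0]-40:v[0]+40],(400,500),interpolation=cv2.INTER_CUBIC)
u0=int(np.clip(u[0]-40,0,560));v0=int(np.clip(u[1]-50,0,380))
a=cv2.resize(k[0][v0:v0+100,u0:u0+80],(400,500),interpolation=cv2.INTER_CUBIC)
cv2.imwrite("pics/m.png",np.hstack([a,b]))
```

```text
[620.92236931  93.0183856  231.45298304] [-2.23555989 -1.34355228 12.33878559] [-0.72727105  0.90372514 -0.03549266]
[152.19940301 317.3647506 ]
```

View pics/m.png

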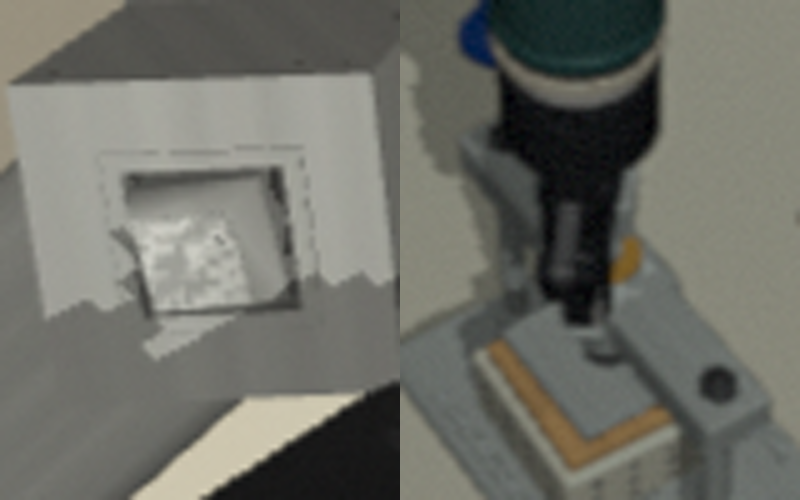

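The square has turned with the crank, about 8° behind from play in the fit. The upward push looks like the pads levelling a slightly drooping crank. I'll let z follow the force (slight downward bias) and keep winding, counting turns by angle.

```bash
cat > wind.py <<'E'
from h import *
C=np.array([576.8,35.6]); Rk=72.3; Q=down(np.radians(52.5)); DZ=17.
A0=134.4 # knob angle at which the screw began to turn, seat at 215
seat=lambda a:215-8*(A0-a)/360
def wind(a0,a1,off,step=20,speed=75,lim=30):
    n=max(1,int(np.ceil((a0-a1)/step))); log=[]
    for a in np.linspace(a0,a1,n+1)[1:]:
        r=np.radians(a); e=np.array([np.cos(r),np.sin(r)]); p=C+Rk*e
        line_to([*p,seat(a)+DZ+off],max_speed=speed)
        F=np.array(read_contact_force()); off=float(np.clip(off+.06*(F[2]-2),-2.5,2.5))
        log.append([round(float(x),1) for x in(a,F[:2]@e,F[0]*e[1]-F[1]*e[0],F[2],off)])
        if np.linalg.norm(F)>lim: print("STOP"); break
    print("ang,rad,tan,z,off"); print(*(log[::2]+log[-1:]),sep="\n"); return a,off
E
python3 - <<'E'
from wind import *
print(wind(52.4,-225.6,0.6),read_position(),read_gripper_width(),read_t())
E
```

```text
ang,rad,tan,z,off
[32.5, 0.3, -0.0, 9.8, 1.1]
[-7.2, 3.1, -0.0, 5.5, 1.6]
[-46.9, 6.5, -1.2, 6.3, 2.1]
[-86.6, 7.0, -0.2, 6.0, 2.5]
[-126.3, 4.2, -0.8, 8.5, 2.5]
[-166.0, -3.9, -0.2, 5.2, 2.5]
[-205.7, -7.1, 0.5, 3.4, 2.5]
[-225.6, -6.8, -0.2, 3.2, 2.5]
(np.float64(-225.6), 2.5) [527.40151077  85.66503142 226.4222366 ] 23.082683121502132 26.625
```

Run:
```python
from h import *
s=cam("scene"); cv2.imwrite("pics/sc4.png",s[0]); k=cam("wrist")
a=cv2.imread("pics/sc2.png"); 
cr=lambda f:cv2.resize(f[225:285,280:340],(400,400),interpolation=cv2.INTER_CUBIC)
cv2.imwrite("pics/cmp.png",np.hstack([cr(a),cr(s[0])]))
for z in(93,78): print(w2px(s,[576,33,z]),w2px(s,[576+45,33+45,z]))
```

```text
[309.65939499 256.26173431] [303.40235363 273.89745619]
[309.71920458 259.46462855] [303.51704889 277.042449  ]
```

View pics/cmp.png

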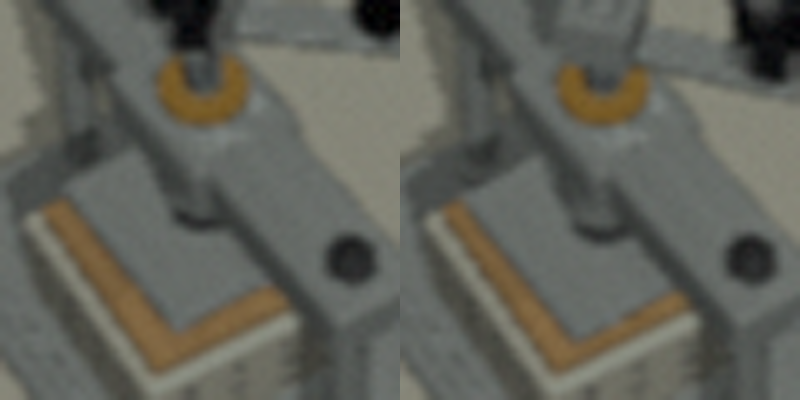

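The plate sank about 1.8 px, which is roughly 8 mm for the turn, so the screw follows. The radial forces show the true axis about 0.7 mm toward −60°, so I'll correct the centre and continue past touch.

```bash
sed -i 's/^C=np.array(.*);  *Rk/C=np.array([577.1,35.0]); Rk/; s/-2.5,2.5/-2.5,4.5/' wind.py; head -2 wind.py
python3 - <<'E'
from wind import *
print(wind(-225.6,-720.6,2.5),read_position(),read_gripper_width(),read_t())
s=cam("scene"); cv2.imwrite("pics/sc5.png",s[0])
E
```

```text
from h import *
C=np.array([577.1,35.0]); Rk=72.3; Q=down(np.radians(52.5)); DZ=17.
ang,rad,tan,z,off
[-245.4, -4.1, -0.3, 5.9, 2.7]
[-285.0, -0.9, 0.6, 6.4, 3.2]
[-324.6, 3.0, 0.4, 5.9, 3.8]
[-364.2, 6.2, -1.0, 2.4, 3.9]
[-403.8, 6.5, -1.1, 2.8, 4.0]
[-443.4, 5.6, 0.0, 2.3, 4.0]
[-483.0, 3.7, 0.2, 1.6, 4.0]
[-522.6, -4.1, -0.5, -4.3, 3.5]
[-562.2, -8.7, -0.9, -2.2, 2.9]
[-601.8, -8.9, -0.9, 0.8, 2.6]
[-641.4, -5.5, 0.1, 5.2, 2.9]
[-681.0, -0.3, -1.8, 4.3, 3.2]
[-720.6, 4.6, -1.3, 5.1, 3.6]
[-720.6, 4.6, -1.3, 5.1, 3.6]
(np.float64(-720.6), 3.6230670350666343) [650.19173222  34.11656995 216.75451023] 23.00826504483283 38.8083
```

Run:
```python
from wind import *
import pickle
print(wind(-720.6,-900.6,3.4),read_position(),read_t())
gripper_to(48); p=read_position(); line_to([p[0],p[1],290],max_speed=120)
move_to([577,35,325],Q); wait(.2)
k=cam("wrist"); s=cam("scene"); pickle.dump((k,s),open("e.pkl","wb")); print(read_contact_force(),read_t())
u=w2px(k,[577,35,216]).astype(int)
a=cv2.resize(k[0][u[1]-45:u[1]+45,u[0]-30:u[0]+30],(400,600),interpolation=cv2.INTER_CUBIC)
b=cv2.resize(s[0][205:295,270:330],(400,600),interpolation=cv2.INTER_CUBIC); print(u)
cv2.imwrite("pics/e.png",np.hstack([a,b]))
```

```text
ang,rad,tan,z,off
[-740.6, 5.5, -2.0, 3.9, 3.5]
[-780.6, 5.4, -2.5, 3.5, 3.7]
[-820.6, 5.7, -1.3, 3.8, 3.9]
[-860.6, -1.0, -1.6, 0.4, 3.9]
[-900.6, -5.6, -1.8, -1.6, 3.4]
[-900.6, -5.6, -1.8, -1.6, 3.4]
(np.float64(-900.6), 3.427311329407138) [506.0036139   35.64403158 212.80344392] 43.2083
[-0.55309925  0.66593699  0.06956333] 45.0833
[321 244]
```

View pics/e.png

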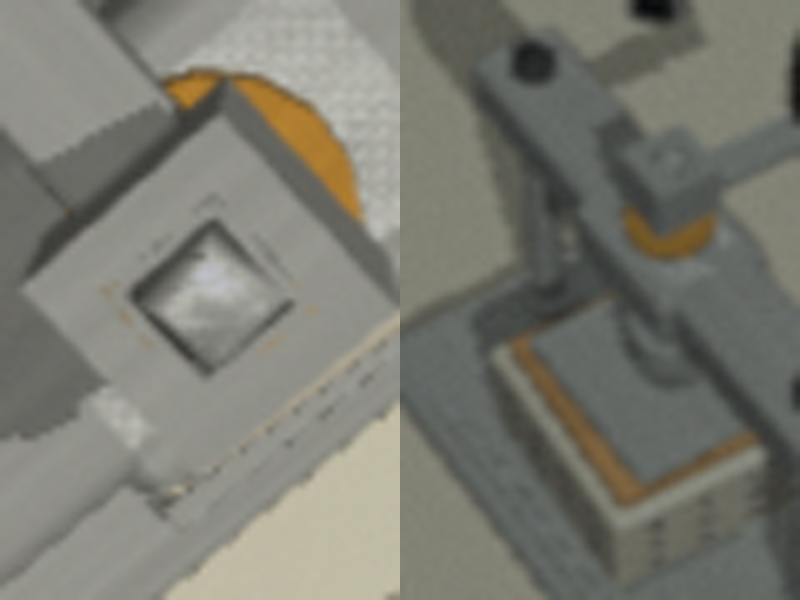

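The plate is down on the lid and the crank is still on the square, pointing away at about 180°. Parallax doesn't settle whether the crank is flush on the collar, so I'll press lightly on the hub's rim with the fingertips straddling the square and watch for give.

Run:
```python
from wind import *
q=down(np.radians(89.4))
gripper_to(21); move_to([577.1,35,245],q); wait(.2)
print(line_to([577.1,35,205],max_speed=15,until_force=5),read_position(),read_contact_force(),read_ft_torque())
z=read_position()[2]
print(line_to([577.1,35,z-8],max_speed=12,until_force=8),read_position(),read_contact_force(),read_gripper_width(),read_t())
line_to([577.1,35,325],max_speed=150); wait(.2)
k=cam("wrist"); s=cam("scene"); print(read_t(),w2px(k,[577,35,216]))
u=w2px(k,[577,35,216]).astype(int)
a=cv2.resize(k[0][u[1]-45:u[1]+45,u[0]-30:u[0]+30],(400,600),interpolation=cv2.INTER_CUBIC)
b=cv2.resize(s[0][205:295,270:330],(400,600),interpolation=cv2.INTER_CUBIC)
cv2.imwrite("pics/e2.png",np.hstack([a,b]))
```

```text
True [577.67895175  35.25342314 216.37510877] [-2.11630531e-03  1.03897600e+00  5.19778644e+00] [ 0.03560335 -0.00999438 -0.01700236]
True [577.78889666  35.22845301 216.33308319] [-0.5197881  -0.08615968  4.51905713] 21.22690546606468 48.325
49.5 [319.44827236 242.88815975]
```

View pics/e2.png

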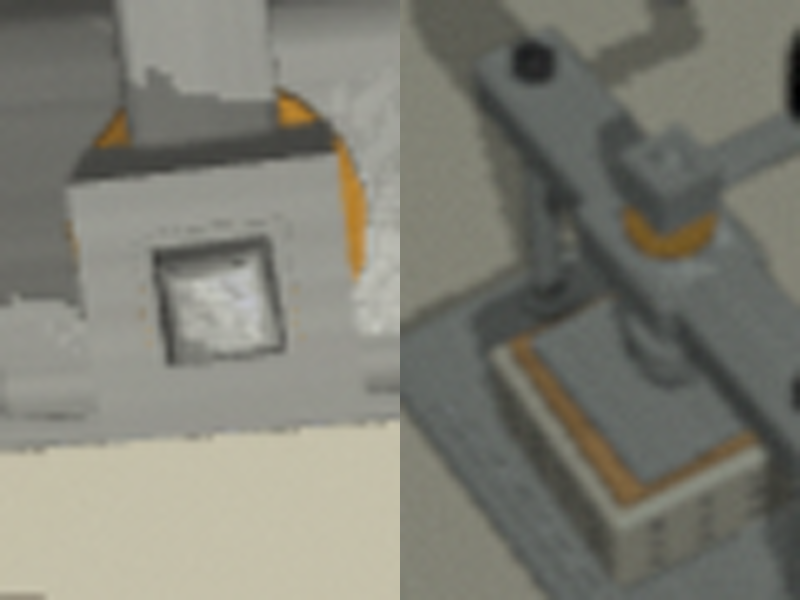

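Under the 8 N press it gave only 0.04 mm, so the crank is solidly on the collar. To check the screw depth, I'll calibrate the same fingertips against the counter.

Run:
```python
from h import *
q=down(np.radians(89.4))
move_to([410,90,325],q)
line_to([410,90,14],max_speed=260)
print(line_to([410,90,-12],max_speed=15,until_force=5),read_position(),read_contact_force(),read_gripper_width(),read_t())
line_to([410,90,40],max_speed=200)
```

```text
True [4.09918906e+02 9.00189242e+01 1.04689489e-01] [-0.92218603 -0.06227868  6.53864374] 21.09735209349235 52.575
```

Counter contact came at 0.1 mm, so the hub top is at 216.3 and the seat at 192.3 mm. The angle count gave 192, so the two agree: about 7.7 mm past touch, or roughly 92 N. Handing in.

Run:
```python
from h import *
close_job(); print(read_t())
```

```text
the job is handed in; nothing more can be done
the job is handed in; nothing more can be done
```

The crank is on the square and down on the collar, the screw is wound about one turn past first touch, and the job is handed in. I let go of the crank after winding. The last clock reading was 52.6 s of the 72 s allowed.

**What I did:** I picked the steel crank with the black knob and left the two purple ones. I turned it 15° to match the square seen by the wrist camera. It went on at the first try, and the collar stopped it at the 6 N limit I had set, with the seat at about 215 mm. I then wound it clockwise by the knob for about 2.9 turns.

**Last checks:**
- **Seating:** pressing the hub rim with an 8 N limit gave only 0.04 mm.
- **Screw depth:** with the fingertip height checked against the counter, the seat came out at 192.3 mm. The turn count gave 192 mm. That puts the screw about 7.7 mm past touch, or roughly 92 N on the lid. This force is worked out from the depth, since I could not measure it directly.
- **Mould:** it looks unmoved and the plate lies on the lid in the last scene picture. I did not measure the other objects on the counter.

**What disagreed:**
- **Axis position:** the first estimate of the screw axis was about 0.7 mm off, seen as side forces of 7 N, and I corrected it partway. Side forces of up to 9 N remained.
- **Upward push:** there was an upward push of up to 13.5 N on the gripper early in the winding, probably from the crank drooping slightly. I let the height follow the force after that.
- **Knob force:** the sideways force at the knob, read between moves, was only 0 to 2.5 N, below the 3 to 5 N stated.
- **Parallax check:** the picture check of whether the crank was fully down was not conclusive, so I did the press test.

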